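# Open the sprung coaster caddy and put the pile away

## Robot

A 6-joint arm with a two-finger parallel gripper is mounted at the origin on a cart in front of the work surface, level with it; the furniture and walls round the work are solid. World frame = base frame: x ahead of the robot, y to its left, z up, the work surface at z = 0. Lengths are in m, angles in rad, forces in N, time in s.
With the tool pointing down it reaches from about 0.35 to 0.8 m from the base axis. Payload 7.3 kg.
Tool frame: the origin (TCP) lies midway between the tips of the shut fingers; the grasp point (between the pads) lies 19 mm behind it; z points along the fingers, y is the line along which they close (so a half turn about z gives the same grasp; the last joint's range is limited). The gripper opens to 85 mm and grips with 20 to 120 N. Pads are 22 mm wide; open, the fingers measure 114 mm over their backs; the gripper's body (76 mm by 85 mm) begins 54 mm behind the grasp point. The pads swing forward as they close: fully open they stand 13 mm farther back than shut.
Start: joints at [1.199, 0.342, 1.524, -0, 1.275, -0.146], TCP at [0.118, 0.512, 0.195] pointing down, gripper open.
Joint ranges: [-2.53, 2.53], [-0.77, 2.02], [0.04, 2.7], [-1, 4.14], [0.28, 2.66], [-3.11, 3.11]. Speed limits (rad/s): [2.57, 2.57, 3.14, 3.14, 3.14, 3.14].

## Interface

Orientations are given as a unit quaternion [w, x, y, z].
In Python, from station import robot gives the robot as it stands. The module is installed in compiled form; this text tells all that it offers.
- The arm moves only by the tool carry_out, never from a script. Its arguments are lists of equal length, an entry for each row: "xyz": the shift along the tool's x, y, z in m, a list of three; "rotation": the turn, a rotation vector about the tool's x, y, z in rad, a list of three; "grip": the opening in per cent of the stroke, from 0 (shut) to 100 (fully open). A call has 1 to 12 rows; each row is the pose to reach, as a shift and turn from the pose commanded when the call began, along the tool's axes at that moment; what a row does not reach only later rows make up. A row lasts 1/10 s, in which the tool goes at most 50 mm and 8.59 degrees, less where a joint would pass 70% of its speed; a pose out of reach is approached as far as the arm can. A call with a gripper value outside its range is refused whole. The fingers move at their own pace and stop on an object; "grip_force" is the grip in N (left out, the last holds). Time passes only in rows, so rows that repeat a pose let the fingers close. It gives the time, the measured TCP pose, the force, the opening and the grip force at its end, in the units of the state.
- robot.get_state(): the state, without advancing time (a new reading comes with each control period).
- robot.snapshot(name): name is "scene" or "side" or "wrist"; returns the picture (400x640x3 uint8, blue, green, red); there is no depth.
- robot.calibration(name): a dict with "intrinsics" (3x3 intrinsics, pixels), "xyz" and "rotation" of the camera in the world. Camera axes: x right, y up, looking along -z (the intrinsics and any distortion apply to the point x, -y, -z); pixel columns grow to the right and rows downward; lengths in m; the calibration is good to about 2 mm. The wrist camera is an equidistant fisheye: a pixel r from the principal point sees the ray r / f radians off the axis. A picture is of the moment at which its call begins: read the wrist's pose just before it. calibration takes no time and is no camera call; for the wrist camera it gives the pose at the moment of the call.
- robot.finish_job(): hands the job in; it is judged then, once.
The state is a dict: "time": time; "joints": joint angles; "dq": joint speeds; "tau": joint torques, N m; "ee_pos": TCP position; "tool_rot": TCP orientation; "contact_force": force on the tool from outside, world axes, zero at the start; "ft_torque": the same for the moment, N m; "finger_gap": finger opening in m; "finger_force": force on a finger pad.
Only numpy, scipy, OpenCV 4.12 (cv2) and the standard library are available. Lean on these libraries where they do the work, as an engineer would, in place of code of your own. Each camera call takes 0.05 s, during which the arm holds its last target. There are 200 camera calls.

## Task

Press the button on the front of the steel caddy to release its sprung lid, steadying the lid with the hand all the way so that it rises gently instead of flying open. Then pick up the pile of three cork coasters and lower it (not drop it) into the snug well so that all three lie flat in the well in a pile. Leave the lid fully open and the other things on the worktop where they are.

Things in the scene. Friction and masses are not known exactly. Their poses are not given: they have to be found in the camera images.
- caddy: Steel coaster caddy, screwed down. Origin: underside, below the centre of its rectangular well; z up, -x its front, where a low housing (x -98 to -62 mm, 42 mm tall) carries the catch button; lid hinge at the +x end. 74 mm wide in y, sole x -98 to +62, two lugs to +74. Well 88 mm (x) by 64 mm (y), floor 8 mm up, rim 36 mm up, walls 5 mm. The long side walls are notched for the fingers.
- side_notch (a point): Middle of the finger notch in the +y side wall, at rim height (caddy 0, +34.5, 36 mm); the -y wall has the same. Each notch is 52 mm long in x and open from the rim down to 2 mm above the worktop, so that fingers holding a pile by its long edges can go down with it and open again.
- button_top (a point): Centre of the top of the catch button, a round upright push button 22 mm across at caddy x = -77 mm, y = 0. Its top is 52 mm above the worktop, 10 mm above the housing and above the top of the shut lid. About 2 N starts it, about 7 N takes it to the end of its 8 mm travel; after about 4 mm the bolt has drawn back and the lid flies up.
- catch_button (a joint): How far the button is pressed down (m): 0 up, 0.008 fully down; it springs back when let go.
- lid (a joint): Lid angle (rad): 0 shut, 1.70 fully open against its stop, just past upright. Flat steel plate 6 mm thick, 74 mm wide, 0.3 kg, its top 42 mm above the worktop when shut, reaching from the hinge to caddy x = -49 mm (a 24 mm wide tongue 7 mm further). A spring drives it all the way to the stop: about 0.5 N at the free edge when shut, 1 N upright; left alone it passes 10 rad/s. It stays open.
- lid_hinge (a point): Middle of the lid's hinge axis: caddy x = +58 mm, y = 0, 39 mm above the worktop; the axis runs along the caddy's y. The lid's free edge swings up and over towards the caddy's +x.
- lid_edge (a point): Middle of the lid's free edge, on its top face, 107 mm from the hinge axis; moves with the lid.
- well_floor (a point): Centre of the well's floor, 8 mm above the worktop. The pile has about 2 mm to spare on each side: it goes in most easily tilted, its front edge first against the front wall, then levelled.
- coaster_1: Lowest of three equal loose cork coasters lying squarely in a pile: 84 mm (x) by 60 mm (y) by 7 mm thick, about 35 g; origin at the centre of its underside, z up. The pile is 21 mm tall.
- coaster_2: Middle of three equal loose cork coasters lying squarely in a pile: 84 mm (x) by 60 mm (y) by 7 mm thick, about 35 g; origin at the centre of its underside, z up. The pile is 21 mm tall.
- coaster_3: Top of three equal loose cork coasters lying squarely in a pile: 84 mm (x) by 60 mm (y) by 7 mm thick, about 35 g; origin at the centre of its underside, z up. The pile is 21 mm tall.
- salt_shaker: Bystander: salt shaker with a grey dome top, 44 mm wide, 90 mm tall; origin at the centre of its underside. Leave it alone.
- spice_jar: Bystander: spice jar with a black cap, 44 mm wide, 96 mm tall; origin at the centre of its underside. Leave it alone.
- ramekin_3: Bystander: white ramekin, 71 mm wide, 44 mm tall; origin at the centre of its underside. Leave it alone.
- lemon: Bystander: lemon, 78x55x56 mm; origin at the centre of its underside. Leave it alone.
- ring_mould_2: Bystander: steel plating ring, 63 mm wide, 36 mm tall; origin at the centre of its underside. Leave it alone.
- service_bell: Bystander: domed service bell, 92 mm wide, 62 mm tall; origin at the centre of its underside. Leave it alone.
There are look-alikes about, which are no part of the job. What is shaped like the coaster_3 but turquoise is not meant.

How it is judged:
On the way, in this order (a step that is already met when the one before it is completed fails the run):
1. the lid stands fully open, at rest (value of joint lid above 1.6 rad and velocity of joint lid below 0.2 rad/s), for 0.2 s.
2. the pile is lifted clear of the worktop (height (world z) of each of coaster_1, coaster_2, coaster_3 above 0.03 m), for 0.1 s.
At the end, for the whole second after the job is handed in: The lid is fully open (over 1.6 rad) and still; each of the three coasters is in the well, centred within 4 mm along each side, lying flat (within 0.06 rad) and down in the pile (underside below 24.5 mm over the caddy's underside), at rest (all of step 1 and x of coaster_1 in the frame of caddy between -0.004 and 0.004 m and y of coaster_1 in the frame of caddy between -0.004 and 0.004 m and z of each of coaster_1, coaster_2, coaster_3 in the frame of caddy below 0.0245 m and angle between each of coaster_1, coaster_2, coaster_3's own z axis and vertical below 0.06 rad and linear speed of each of coaster_1, coaster_2, coaster_3 below 0.02 m/s and x of coaster_2 in the frame of caddy between -0.004 and 0.004 m and y of coaster_2 in the frame of caddy between -0.004 and 0.004 m and x of coaster_3 in the frame of caddy between -0.004 and 0.004 m and y of coaster_3 in the frame of caddy between -0.004 and 0.004 m); the robot touches nothing.
It fails at once if the lid swings faster than 6 rad/s (it was left to fly open instead of being steadied) (velocity of joint lid above 6 rad/s).
It fails at once if a coaster comes down into the caddy faster than 0.7 m/s (dropped from a height rather than lowered) ((horizontal distance between coaster_1 and caddy below 0.03 m and linear speed of coaster_1 above 0.7 m/s) or (horizontal distance between coaster_2 and caddy below 0.03 m and linear speed of coaster_2 above 0.7 m/s) or (horizontal distance between coaster_3 and caddy below 0.03 m and linear speed of coaster_3 above 0.7 m/s)).
It fails at once if a bystander is moved more than 3 cm (distance of any of salt_shaker, spice_jar, ramekin_3, lemon, ring_mould_2, service_bell from where it was at the start of the episode above 0.03 m).
It also fails if it takes over 67 s, if anything falls off the work surface, if the arm or the gripper's body presses on something with over 40 N, if the wrist force passes 120 N, or if a joint passes its speed limit or range.

## Working session

There is one attempt and no reset: what is moved stays moved. The work goes in short steps, Python scripts to look and compute and a tool call to move; the robot and the scene stay as the last step left them, time stands still between calls to the robot, and variables do not carry over. Pictures are saved under pics/ and viewed, at most 10 in all, crops included, and the job is handed in when it is done.

Besides the shell and the picture viewer there is one more tool, called after "Call:" as name(argument=value, ...) on one line, values as JSON. carry_out: Moves the arm, as the interface text tells. Its arguments: {"type":"object","properties":{"xyz":{"type":"array","items":{"type":"array","items":{"type":"number"}}},"rotation":{"type":"array","items":{"type":"array","items":{"type":"number"}}},"grip":{"type":"array","items":{"type":"number"}},"grip_force":{"type":"number"}},"required":["xyz","rotation","grip"]}

```bash
mkdir -p pics; python3 - <<'E'
from station import robot
import cv2
for n in ("scene","side","wrist"):
    c=robot.calibration(n); print(n,c)
    cv2.imwrite(f"pics/{n}0.png",robot.snapshot(n))
print(robot.get_state())
E
```

```text
scene {'intrinsics': array([[366.79897849,   0.        , 318.02851637],
       [  0.        , 366.79897849, 199.85079407],
       [  0.        ,   0.        ,   1.        ]]), 'xyz': array([-0.09850044, -0.82259684,  0.56146094]), 'rotation': array([ 0.80128582,  0.51571078, -0.15647853, -0.25980359])}
side {'intrinsics': array([[374.23943982,   0.        , 321.36400701],
       [  0.        , 374.23943982, 204.26864687],
       [  0.        ,   0.        ,   1.        ]]), 'xyz': array([0.32919753, 0.91833604, 0.76297429]), 'rotation': array([-0.09329433, -0.05035233,  0.4238394 ,  0.89951152])}
wrist {'intrinsics': array([[309.70691629,   0.        , 325.2880408 ],
       [  0.        , 309.70691629, 201.07369664],
       [  0.        ,   0.        ,   1.        ]]), 'xyz': array([0.04895404, 0.52685139, 0.37490581]), 'rotation': array([ 0.77454556, -0.11213638, -0.08803813,  0.61624175])}
{'time': 0.15, 'joints': array([ 1.19901086e+00,  3.42585333e-01,  1.52475392e+00, -2.03210352e-05,
        1.27537141e+00, -1.46049401e-01]), 'dq': array([ 0.00107189, -0.0014617 , -0.00153414,  0.00022735,  0.00079909,
        0.0014274 ]), 'tau': array([ 1.29626515e-03, -4.33899772e+01, -2.46149111e+01, -2.37667473e-04,
        5.70179880e-03,  2.94851213e-05]), 'ee_pos': array([0.11740305, 0.51138394, 0.19428911]), 'tool_rot': array([-1.33729245e-04,  1.12625580e-01,  9.93637341e-01, -5.42858836e-04]), 'contact_force': array([-0.97593598,  0.01300899,  0.45900156]), 'ft_torque': array([ 0.04624311, -0.03389896,  0.04735115]), 'finger_force': 0.0, 'finger_gap': 0.0853128128726051}
```

View pics/scene0.png

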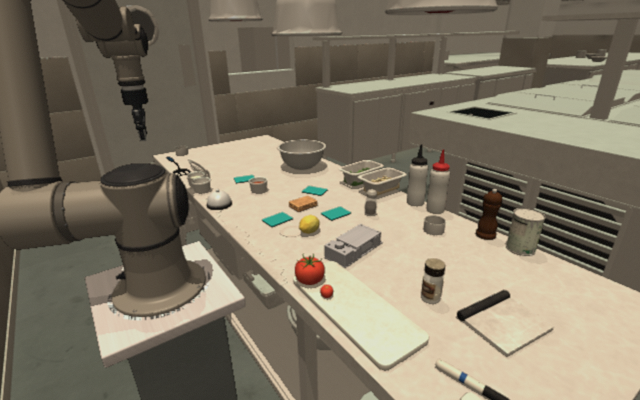

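View pics/side0.png

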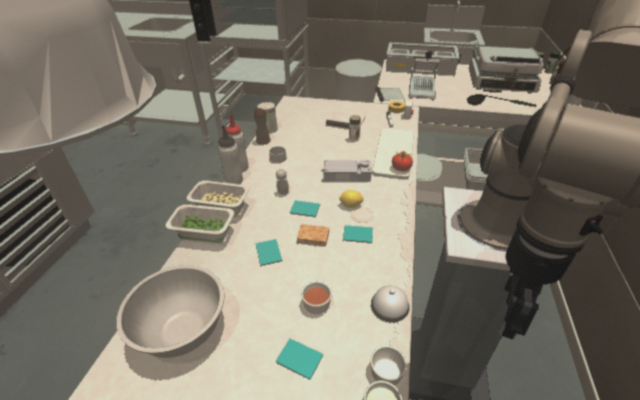

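The scene view shows the caddy at about (353,243) and the cork pile at (303,203). In the side view they are at (347,170) and (313,235). Next I'll enlarge both.

```bash
cat > h.py <<'E'
import numpy as np, cv2
from scipy.spatial.transform import Rotation as R
from station import robot
def rot(q): return R.from_quat(np.roll(q,-1)).as_matrix()
def ground(n,uv,z,c=None):
    c=c or robot.calibration(n); K=c["intrinsics"]; uv=np.atleast_2d(uv).astype(float)
    x=(uv[:,0]-K[0,2])/K[0,0]; y=(uv[:,1]-K[1,2])/K[1,1]
    if n=="wrist":
        r=np.hypot(x,y); s=np.tan(r)/np.maximum(r,1e-9); x,y=x*s,y*s
    d=np.c_[x,-y,-np.ones(len(x))]@rot(c["rotation"]).T
    return c["xyz"]+d*((z-c["xyz"][2])/d[:,2])[:,None]
def proj(n,P,c=None):
    c=c or robot.calibration(n); K=c["intrinsics"]
    p=(np.atleast_2d(P)-c["xyz"])@rot(c["rotation"]); x=p[:,0]/-p[:,2]; y=-p[:,1]/-p[:,2]
    if n=="wrist":
        r=np.hypot(x,y); s=np.arctan(r)/np.maximum(r,1e-9); x,y=x*s,y*s
    return np.c_[x,y]*K[0,0]+K[:2,2]
E
python3 - <<'E'
import cv2,numpy as np
a=cv2.imread("pics/scene0.png");b=cv2.imread("pics/side0.png")
f=lambda im,x,y,w,h,s:cv2.resize(im[y:y+h,x:x+w],None,fx=s,fy=s,interpolation=cv2.INTER_CUBIC)
L=np.vstack([f(a,315,215,80,60,5),f(a,270,185,80,60,5)])
Rr=np.vstack([f(b,310,140,80,60,5),f(b,275,205,80,60,5)])
cv2.imwrite("pics/crop.png",np.hstack([L,Rr]))
from h import *
print(ground("scene",[[353,243],[303,203]],.02),ground("side",[[347,170],[313,235]],.02))
E
```

```text
[[ 0.48299352 -0.15453391  0.02      ]
 [ 0.51525898  0.15051185  0.02      ]] [[ 0.47912663 -0.16456069  0.02      ]
 [ 0.5218987   0.17702647  0.02      ]]
```

View pics/crop.png

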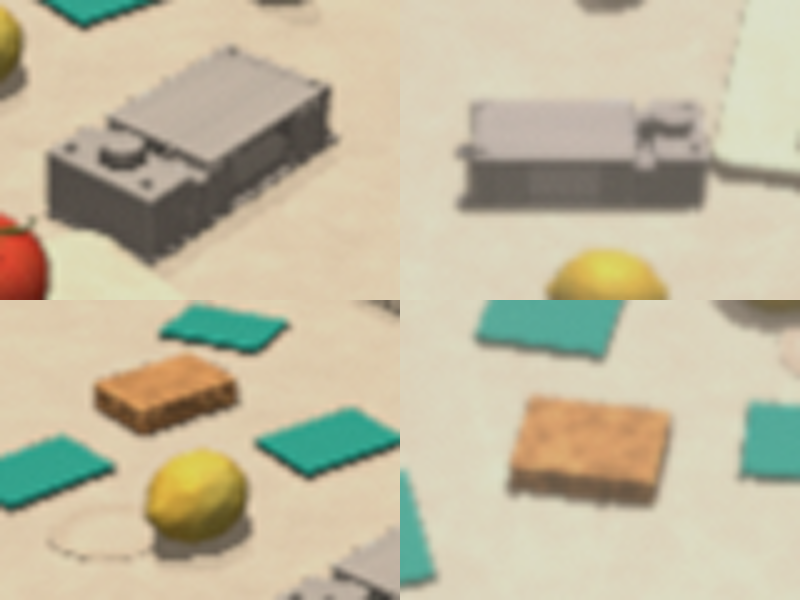

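Both views place the caddy with its button end nearer the robot (yaw about 0), and the pile's top corners are clear. I'll fit the poses from these corners.

```bash
cat >> h.py <<'E'
from scipy.optimize import least_squares
def fit(obs,x0):
    # obs: list of (cam, calib, local pts Nx3, pixels Nx2); returns x,y,yaw
    def W(p,L):
        c,s=np.cos(p[2]),np.sin(p[2]); L=np.asarray(L,float)
        return np.c_[p[0]+c*L[:,0]-s*L[:,1],p[1]+s*L[:,0]+c*L[:,1],L[:,2]]
    f=lambda p:np.concatenate([(proj(n,W(p,L),c)-np.asarray(px)).ravel() for n,c,L,px in obs])
    r=least_squares(f,x0,loss="soft_l1",x_scale=[.01,.01,.05]); return r.x,f(r.x).round(1)
E
python3 - <<'E'
from h import *
lid=[[.058,.037,.042],[.058,-.037,.042],[-.049,-.037,.042],[-.049,.037,.042],[-.077,0,.052]]
S=robot.calibration("scene");D=robot.calibration("side")
s=("scene",S,lid,[[361,224.4],[381,232],[357,248],[336.6,239.4],[339.4,244.6]])
d=("side",D,[lid[i] for i in(1,2,3,0,4)],[[324.4,160.4],[357.2,160.4],[357.6,172],[323.6,172],[365,165]])
for o in([s],[d],[s,d]):print("caddy",fit(o,[.48,-.16,0]))
C=[[.042,.03,.021],[.042,-.03,.021],[-.042,-.03,.021],[-.042,.03,.021]]
s=("scene",S,C,[[306,196],[317.6,201],[299.4,207.6],[289,202]])
d=("side",D,C,[[297.4,239],[300.6,224.4],[329,226.6],[327,242]])
for o in([s],[d],[s,d]):print("pile",fit(o,[.52,.17,0]))
E
```

```text
caddy (array([ 0.49292689, -0.16315162,  0.18405052]), array([-0.6,  0.2,  0.3,  1.1,  0.3,  0.3, -0.4, -1. ,  0.3, -0.5]))
caddy (array([ 0.49452334, -0.1515434 ,  0.16395757]), array([ 1.4, -0.2, -1. ,  0.3, -0.9,  0.7,  1.4,  0.1, -0.2, -0.7]))
caddy (array([ 0.4952594 , -0.15938407,  0.18006333]), array([-0.8, -0.5, -0.1,  0.4, -0. , -0.7, -0.6, -1.8, -0. , -1.4,  1.5,
       -1.3, -1.1, -1. , -0.6, -0.8,  1.8, -1. , -0.2, -2.2]))
pile (array([0.52107286, 0.15885997, 0.13105494]), array([ 0.5, -0.5,  0.2, -0.5,  0. ,  0.3, -0.7,  0.5]))
pile (array([0.52232197, 0.1691243 , 0.08952139]), array([-0.2,  0.1,  0.1,  0.3,  0.2,  0.2, -0.1, -0.6]))
pile (array([0.52331003, 0.16601815, 0.10965535]), array([ 0.2, -1.2, -0.5, -1.2, -0.9, -0.6, -1.3, -0.5, -0.1, -0.5, -0.2,
       -0.3, -0.1, -0.8,  0.1, -1.6]))
```

```bash
cat >> h.py <<'E'
def go(p,a,tilt=None):
    "tool-frame shift and rotvec to a tool pointing down at p with tool y at world angle a"
    s=robot.get_state(); M=rot(s["tool_rot"]); y=np.array([np.cos(a),np.sin(a),0]); z=np.array([0,0,-1.])
    T=np.c_[np.cross(y,z),y,z]
    if tilt is not None: T=R.from_rotvec(tilt).as_matrix()@T
    print("xyz",(M.T@(np.array(p)-s["ee_pos"])).round(4),"rot",R.from_matrix(M.T@T).as_rotvec().round(4))
E
python3 - <<'E'
from h import *
s=robot.get_state();c=robot.calibration("wrist")
print("cam in tool",rot(s["tool_rot"]).T@(c["xyz"]-s["ee_pos"]), (rot(s["tool_rot"]).T@rot(c["rotation"])).round(3))
go([.523,.166,.2],1.68)
E
```

```text
cam in tool [ 0.07019579 -0.00041465 -0.18069744] [[-0.001  0.959  0.282]
 [ 1.     0.001  0.001]
 [ 0.     0.282 -0.959]]
xyz [-0.4726 -0.2458 -0.0055] rot [-1.100e-03 -3.000e-04 -3.349e-01]
```

Call:
carry_out(xyz=[[-0.473, -0.246, -0.005], [-0.473, -0.246, -0.005], [-0.473, -0.246, -0.005], [-0.473, -0.246, -0.005], [-0.473, -0.246, -0.005], [-0.473, -0.246, -0.005], [-0.473, -0.246, -0.005], [-0.473, -0.246, -0.005], [-0.473, -0.246, -0.005], [-0.473, -0.246, -0.005], [-0.473, -0.246, -0.005], [-0.473, -0.246, -0.005]], rotation=[[0, 0, -0.335], [0, 0, -0.335], [0, 0, -0.335], [0, 0, -0.335], [0, 0, -0.335], [0, 0, -0.335], [0, 0, -0.335], [0, 0, -0.335], [0, 0, -0.335], [0, 0, -0.335], [0, 0, -0.335], [0, 0, -0.335]], grip=[100, 100, 100, 100, 100, 100, 100, 100, 100, 100, 100, 100])

```text
time: 1.35
ee_pos: [0.5268, 0.1621, 0.1989]
tool_rot: [0.0, -0.052, 0.999, -0.001]
contact_force: [0.5, 0.5, -0.4]
finger_gap: 0.0851
finger_force: 0.0
```

```bash
python3 - <<'E'
from h import *
import pickle
c=robot.calibration("wrist");im=robot.snapshot("wrist");cv2.imwrite("pics/w_pile.png",im);pickle.dump(c,open("c_pile.p","wb"))
p=proj("wrist",[[.5233,.166,.021]],c)[0];print(p)
hsv=cv2.cvtColor(im,cv2.COLOR_BGR2HSV);m=cv2.inRange(hsv,(5,90,60),(20,255,255))
n,l,st,ce=cv2.connectedComponentsWithStats(m);i=1+np.argmax(st[1:,4]);print(st[i],ce[i])
k=(l==i).astype(np.uint8);ct=max(cv2.findContours(k,0,2)[0],key=cv2.contourArea);print(cv2.boxPoints(cv2.minAreaRect(ct)))
a=np.radians(10.5);go([.495-.045*np.cos(a),-.159-.045*np.sin(a),.2],.18)
E
```

```text
[330.01605705 169.85044491]
[ 304  136   55   73 3429] [330.44736075 172.17118693]
[[302.87817 205.70558]
 [307.90863 135.27919]
 [358.64972 138.90355]
 [353.61926 209.32994]]
xyz [ 0.1082 -0.3217 -0.001 ] rot [-1.000e-03 -9.000e-04  1.496e+00]
```

View pics/w_pile.png

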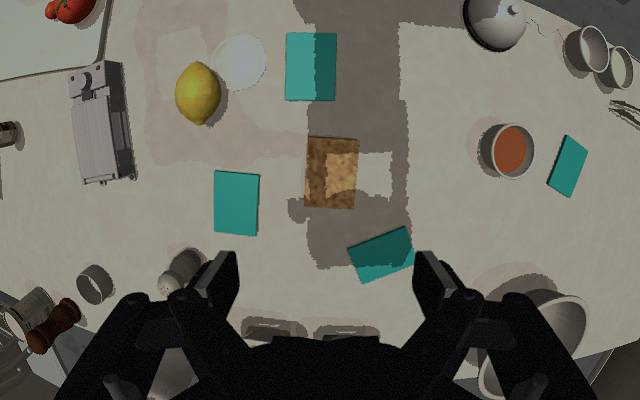

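The wrist view shows the cork pile at (331,172), squarely between the fingers, with the caddy at (100,125) to the left. Now moving on to the caddy.

Call:
carry_out(xyz=[[0.1, -0.322, 0], [0.1, -0.322, 0], [0.1, -0.322, 0], [0.1, -0.322, 0], [0.1, -0.322, 0], [0.1, -0.322, 0], [0.1, -0.322, 0], [0.1, -0.322, 0], [0.1, -0.322, 0], [0.1, -0.322, 0], [0.1, -0.322, 0], [0.1, -0.322, 0]], rotation=[[0, 0, 1.496], [0, 0, 1.496], [0, 0, 1.496], [0, 0, 1.496], [0, 0, 1.496], [0, 0, 1.496], [0, 0, 1.496], [0, 0, 1.496], [0, 0, 1.496], [0, 0, 1.496], [0, 0, 1.496], [0, 0, 1.496]], grip=[35, 35, 35, 35, 35, 35, 35, 35, 35, 35, 35, 35])

```text
time: 2.6
ee_pos: [0.459, -0.1639, 0.1998]
tool_rot: [-0.0, 0.637, 0.771, 0.0]
contact_force: [0.2, 0.7, 0.6]
finger_gap: 0.03
finger_force: 0.0
```

```bash
python3 - <<'E'
from h import *
import pickle
c=robot.calibration("wrist");im=robot.snapshot("wrist");cv2.imwrite("pics/w_cad.png",cv2.resize(im[60:280,170:490],None,fx=2.5,fy=2.5,interpolation=cv2.INTER_CUBIC));pickle.dump(c,open("c_cad.p","wb"))
a=.18;B=np.array([.495,-.159]);Rz=np.array([[np.cos(a),-np.sin(a)],[np.sin(a),np.cos(a)]])
print(proj("wrist",[[*(B+Rz@[-.077,0]),.052]],c))
# pile
im=cv2.imread("pics/w_pile.png");c=pickle.load(open("c_pile.p","rb"))
hsv=cv2.cvtColor(im,cv2.COLOR_BGR2HSV);m=cv2.inRange(hsv,(5,90,60),(20,255,255))
n,l,st,ce=cv2.connectedComponentsWithStats(m);i=1+np.argmax(st[1:,4])
f=lambda P:(lambda r:np.array([*r[0],r[2]%90,*sorted(r[1])]))(cv2.minAreaRect(P.astype(np.float32)))
ys,xs=np.where(l==i);o=f(np.c_[xs,ys])
L=np.array([[x,y,z]for x in(.042,-.042)for y in(.03,-.03)for z in(0,.021)])
def W(p):return np.c_[p[0]+np.cos(p[2])*L[:,0]-np.sin(p[2])*L[:,1],p[1]+np.sin(p[2])*L[:,0]+np.cos(p[2])*L[:,1],L[:,2]]
r=least_squares(lambda p:(f(proj("wrist",W(p),c))-o)[:3],[.523,.166,.1],diff_step=1e-3);print(r.x,r.fun,f(proj("wrist",W(r.x),c)),o)
E
```

```text
[[286.87998034 179.38880742]]
[0.52793363 0.16699502 0.02847134] [ 0.00000000e+00 -1.52587891e-05  2.86102295e-06] [330.76394653 172.30455017   4.08561945  51.8377037   70.88187408] [330.76394653 172.30456543   4.08561659  50.87039185  70.60582733]
```

View pics/w_cad.png

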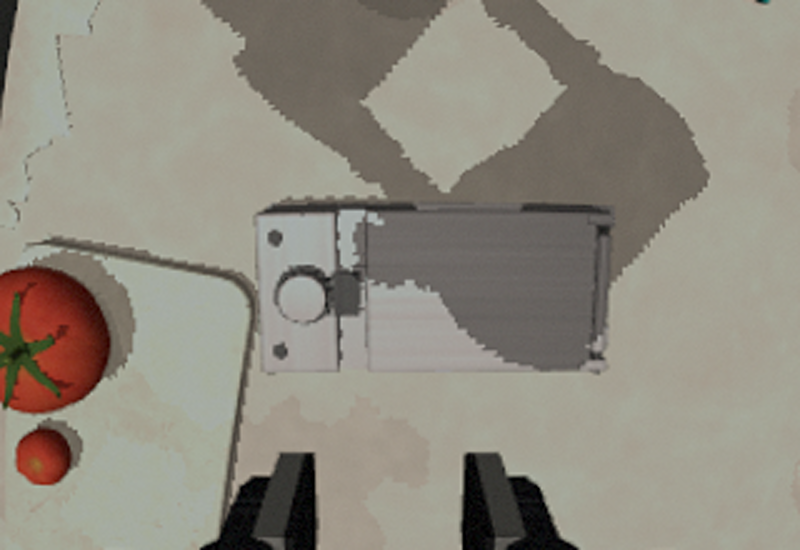

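The button is centred at crop (301,299). The housing's top corners are at (258,214), (262,374), (336,213) and (340,372), and the lid's front edge runs from (367,213) to (368,372).

```bash
python3 - <<'E'
from h import *
import pickle
c=pickle.load(open("c_cad.p","rb"))
L=[[-.098,.037,.042],[-.098,-.037,.042],[-.062,.037,.042],[-.062,-.037,.042],[-.049,.037,.042],[-.049,-.037,.042],[-.077,0,.052]]
px=np.array([[258,214],[262,374],[336,213],[340,372],[367,213],[368,372],[301,299]])/2.5+[170,60]
x,res=fit([("wrist",c,L,px)],[.495,-.159,.18]);print(x,res)
cs,sn=np.cos(x[2]),np.sin(x[2])
P=lambda lx:[x[0]+cs*lx,x[1]+sn*lx]
go([*P(-.055),.08],x[2]); print(robot.get_state()["contact_force"])
E
```

```text
[ 0.49937492 -0.15796784  0.18928846] [-0.9 -0.2  0.1 -0.3  0.4 -0.3 -0.1  0.5 -0.2 -0.4 -0.1  0.5  0.6  0.2]
xyz [-0.0017 -0.0142  0.1198] rot [-0.0001 -0.0003 -0.0007]
[-0.1211273   0.30325704 -0.35697672]
```

Call:
carry_out(xyz=[[-0.002, -0.014, 0.045], [-0.002, -0.014, 0.09], [-0.002, -0.014, 0.125], [-0.002, -0.014, 0.135], [-0.002, -0.014, 0.14], [-0.002, -0.014, 0.14]], rotation=[[0, 0, 0], [0, 0, 0], [0, 0, 0], [0, 0, 0], [0, 0, 0], [0, 0, 0]], grip=[35, 35, 35, 35, 35, 35])

```text
time: 3.25
ee_pos: [0.4465, -0.1696, 0.0605]
tool_rot: [0.001, 0.639, 0.769, 0.0]
contact_force: [0.6, -0.2, 0.4]
finger_gap: 0.0301
finger_force: 0.0
```

Call:
carry_out(xyz=[[0, 0, 0.003], [0, 0, 0.006], [0, 0, 0.008], [0, 0, 0.008]], rotation=[[0, 0, 0], [0, 0, 0], [0, 0, 0], [0, 0, 0]], grip=[35, 35, 35, 35])

```text
time: 3.65
ee_pos: [0.4458, -0.1695, 0.0519]
tool_rot: [0.0, 0.639, 0.769, 0.0]
contact_force: [0.1, -0.3, 0.1]
finger_gap: 0.0299
finger_force: 0.0
```

Call:
carry_out(xyz=[[0, 0, 0.001], [0, 0, 0.002], [0, 0, 0.003], [0, 0, 0.003]], rotation=[[0, 0, 0], [0, 0, 0], [0, 0, 0], [0, 0, 0]], grip=[35, 35, 35, 35])

```text
time: 4.05
ee_pos: [0.4456, -0.1694, 0.0486]
tool_rot: [-0.0, 0.639, 0.769, 0.0]
contact_force: [0.1, -0.3, 0.4]
finger_gap: 0.0297
finger_force: 0.0
```

Call:
carry_out(xyz=[[0, 0, 0.001], [0, 0, 0.002], [0, 0, 0.003], [0, 0, 0.003]], rotation=[[0, 0, 0], [0, 0, 0], [0, 0, 0], [0, 0, 0]], grip=[35, 35, 35, 35])

```text
time: 4.45
ee_pos: [0.4456, -0.1694, 0.0456]
tool_rot: [-0.0, 0.639, 0.769, 0.0]
contact_force: [0.3, 0.1, 0.0]
finger_gap: 0.0298
finger_force: 0.0
```

Call:
carry_out(xyz=[[0, 0, 0.001], [0, 0, 0.002], [0, 0, 0.002]], rotation=[[0, 0, 0], [0, 0, 0], [0, 0, 0]], grip=[35, 35, 35])

```text
time: 4.75
ee_pos: [0.4457, -0.1694, 0.0436]
tool_rot: [-0.0, 0.639, 0.769, 0.0]
contact_force: [-0.5, 0.1, -0.1]
finger_gap: 0.03
finger_force: 0.0
```

Call:
carry_out(xyz=[[0, 0, 0.001], [0, 0, 0.002], [0, 0, 0.002]], rotation=[[0, 0, 0], [0, 0, 0], [0, 0, 0]], grip=[35, 35, 35])

```text
time: 5.05
ee_pos: [0.4457, -0.1694, 0.0416]
tool_rot: [-0.0, 0.639, 0.769, 0.0]
contact_force: [0.2, -0.5, 0.0]
finger_gap: 0.0303
finger_force: 0.0
```

```bash
python3 - <<'E'
from h import *
w=robot.snapshot("wrist");s=robot.snapshot("scene");d=robot.snapshot("side")
f=lambda im,x,y,w,h,s:cv2.resize(im[y:y+h,x:x+w],None,fx=s,fy=s,interpolation=cv2.INTER_CUBIC)
cv2.imwrite("pics/chk.png",np.vstack([np.hstack([f(s,315,195,80,60,5),f(d,310,130,80,60,5)]),f(w,190,180,240,90,800/240)]))
E
```

```text
(no output)
```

View pics/chk.png

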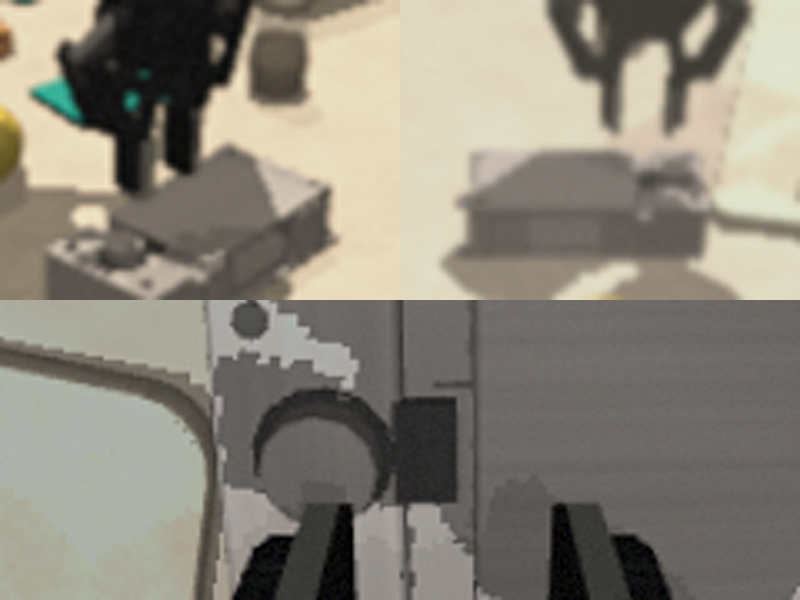

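```bash
python3 - <<'E'
from h import *
def tri(a,b):
    r=least_squares(lambda P:np.r_[proj("scene",P)[0]-a,proj("side",P)[0]-b],[.43,-.17,.05]);return r.x.round(4),r.fun.round(1)
print(tri([315+130/5,195+190/5],[310+(668-400)/5,130+132/5]))
print(tri([315+182/5,195+170/5],[310+(610-400)/5,130+130/5]))
x=[.4994,-.158,.189]
print("button",x[0]-.077*np.cos(.189),x[1]-.077*np.sin(.189), tri([339.4,244.6],[365,165]))
E
```

```text
(array([ 0.4258, -0.171 ,  0.0792]), array([-0.2,  0.1, -0.2, -0.2]))
(array([ 0.4643, -0.168 ,  0.0772]), array([ 0., -0.,  0.,  0.]))
button 0.4237711695706406 -0.17246651332862206 (array([ 0.4198, -0.1713,  0.0457]), array([-0.4,  0.3, -0.5, -0.4]))
```

The fingers are laterally right but still some way above the button, so I'll continue down while watching the force.

Call:
carry_out(xyz=[[0, 0, 0.002], [0, 0, 0.003], [0, 0, 0.004], [0, 0, 0.004]], rotation=[[0, 0, 0], [0, 0, 0], [0, 0, 0], [0, 0, 0]], grip=[35, 35, 35, 35])

```text
time: 5.6
ee_pos: [0.4456, -0.1694, 0.0376]
tool_rot: [-0.0, 0.639, 0.769, 0.0]
contact_force: [0.4, 0.2, 1.2]
finger_gap: 0.0301
finger_force: 0.0
```

```bash
python3 - <<'E'
from h import *
s=robot.get_state();print(s["contact_force"],s["ee_pos"],s["joints"])
E
```

```text
[0.39823503 0.22166944 1.16244619] [ 0.44564895 -0.16939115  0.03759535] [-5.24252709e-01  4.53516715e-01  1.85742176e+00  1.36117690e-04
  8.30994585e-01 -7.08328084e-01]
```

Call:
carry_out(xyz=[[0, 0, 0.001], [0, 0, 0.002], [0, 0, 0.002]], rotation=[[0, 0, 0], [0, 0, 0], [0, 0, 0]], grip=[35, 35, 35])

```text
time: 5.9
ee_pos: [0.4457, -0.1694, 0.0356]
tool_rot: [-0.0, 0.639, 0.769, 0.0]
contact_force: [0.1, 0.0, 0.6]
finger_gap: 0.0296
finger_force: 0.0
```

Call:
carry_out(xyz=[[0, 0, 0.001], [0, 0, 0.002], [0, 0, 0.003], [0, 0, 0.003]], rotation=[[0, 0, 0], [0, 0, 0], [0, 0, 0], [0, 0, 0]], grip=[35, 35, 35, 35])

```text
time: 6.3
ee_pos: [0.4457, -0.1694, 0.0326]
tool_rot: [-0.0, 0.639, 0.769, 0.0]
contact_force: [-0.4, 0.3, 0.5]
finger_gap: 0.0297
finger_force: 0.0
```

Call:
carry_out(xyz=[[0, 0, 0.001], [0, 0, 0.002], [0, 0, 0.002]], rotation=[[0, 0, 0], [0, 0, 0], [0, 0, 0]], grip=[35, 35, 35])

```text
time: 6.6
ee_pos: [0.4457, -0.1694, 0.0306]
tool_rot: [-0.0, 0.639, 0.769, 0.0]
contact_force: [0.9, -0.5, -0.5]
finger_gap: 0.0296
finger_force: 0.0
```

Call:
carry_out(xyz=[[0, 0, 0.001], [0, 0, 0.002], [0, 0, 0.003], [0, 0, 0.003]], rotation=[[0, 0, 0], [0, 0, 0], [0, 0, 0], [0, 0, 0]], grip=[35, 35, 35, 35])

```text
time: 7.0
ee_pos: [0.4457, -0.1694, 0.0276]
tool_rot: [-0.0, 0.639, 0.769, 0.0]
contact_force: [0.5, -0.2, 0.8]
finger_gap: 0.0297
finger_force: 0.0
```

```bash
python3 - <<'E'
from h import *
s=robot.get_state();print(s["contact_force"],s["ee_pos"])
a=cv2.imread("pics/scene0.png");b=robot.snapshot("scene")
cv2.imwrite("pics/sc2.png",b)
g=cv2.cvtColor(b,cv2.COLOR_BGR2GRAY)
# dark finger columns: lowest dark pixel in cols near fingers
for u in range(334,362,2):
    col=g[195:262,u]; d=np.where(col<45)[0]; print(u,(d+195)[-1:] , end=' ')
E
```

```text
[ 0.45665448 -0.24990717  0.78875848] [ 0.44566088 -0.16940411  0.0276267 ]
334 [224] 336 [225] 338 [235] 340 [237] 342 [237] 344 [226] 346 [244] 348 [232] 350 [233] 352 [233] 354 [221] 356 [217] 358 [215] 360 [213]
```

The images consistently show the tips about 37 mm behind the stated TCP, so contact should come near z = 0.015. I'll keep feeling my way down.

Call:
carry_out(xyz=[[0, 0, 0.002], [0, 0, 0.004], [0, 0, 0.006], [0, 0, 0.006]], rotation=[[0, 0, 0], [0, 0, 0], [0, 0, 0], [0, 0, 0]], grip=[35, 35, 35, 35])

```text
time: 7.45
ee_pos: [0.4455, -0.1693, 0.0214]
tool_rot: [-0.0, 0.639, 0.769, -0.0]
contact_force: [-0.4, 0.2, -0.2]
finger_gap: 0.0299
finger_force: 0.0
```

Call:
carry_out(xyz=[[0, 0, 0.001], [0, 0, 0.002], [0, 0, 0.003], [0, 0, 0.003]], rotation=[[0, 0, 0], [0, 0, 0], [0, 0, 0], [0, 0, 0]], grip=[35, 35, 35, 35])

```text
time: 7.85
ee_pos: [0.4456, -0.1694, 0.0186]
tool_rot: [-0.0, 0.639, 0.769, 0.0]
contact_force: [-0.2, -0.7, 0.8]
finger_gap: 0.0297
finger_force: 0.0
```

Call:
carry_out(xyz=[[0, 0, 0.001], [0, 0, 0.002], [0, 0, 0.003], [0, 0, 0.003]], rotation=[[0, 0, 0], [0, 0, 0], [0, 0, 0], [0, 0, 0]], grip=[35, 35, 35, 35])

```text
time: 8.25
ee_pos: [0.4456, -0.1694, 0.0156]
tool_rot: [-0.0, 0.639, 0.769, 0.0]
contact_force: [-0.4, 0.2, 0.1]
finger_gap: 0.0299
finger_force: 0.0
```

```bash
python3 - <<'E'
from h import *
s=robot.snapshot("scene");d=robot.snapshot("side");w=robot.snapshot("wrist")
f=lambda im,x,y,w,h,s:cv2.resize(im[y:y+h,x:x+w],None,fx=s,fy=s,interpolation=cv2.INTER_CUBIC)
cv2.imwrite("pics/chk2.png",np.vstack([np.hstack([f(s,315,195,80,60,5),f(d,310,130,80,60,5)]),f(w,190,180,240,90,800/240)]))
E
```

```text
(no output)
```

View pics/chk2.png

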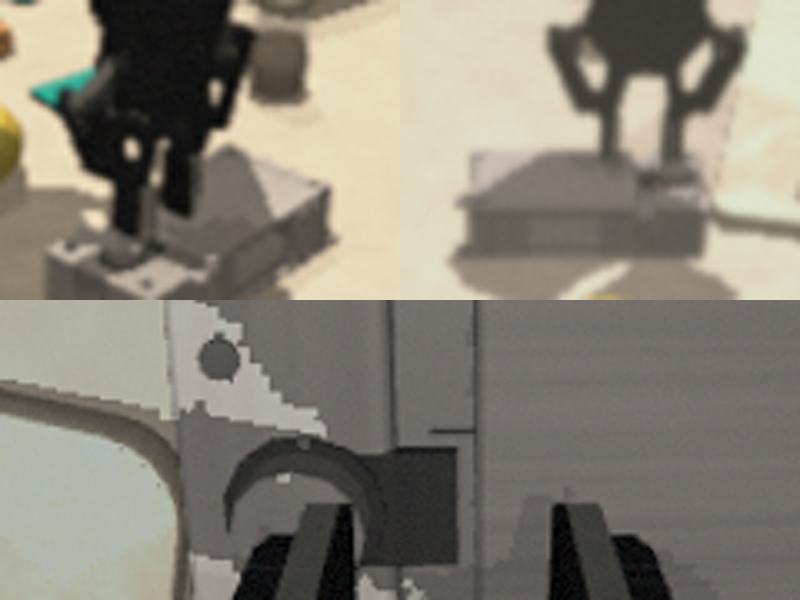

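The tips are now just above the button and lid, with finger 1 over the button at crop (300,510). I'll continue in small steps.

Call:
carry_out(xyz=[[0, 0, 0.001], [0, 0, 0.002], [0, 0, 0.003], [0, 0, 0.003]], rotation=[[0, 0, 0], [0, 0, 0], [0, 0, 0], [0, 0, 0]], grip=[35, 35, 35, 35])

```text
time: 8.8
ee_pos: [0.4459, -0.1695, 0.0128]
tool_rot: [0.0, 0.639, 0.769, 0.0]
contact_force: [0.3, -0.4, 3.0]
finger_gap: 0.0299
finger_force: 1.4
```

Call:
carry_out(xyz=[[0, 0, 0.001], [0, 0, 0.002], [0, 0, 0.002]], rotation=[[0, 0, 0], [0, 0, 0], [0, 0, 0]], grip=[35, 35, 35])

```text
time: 9.1
ee_pos: [0.4459, -0.1695, 0.0108]
tool_rot: [0.0, 0.639, 0.769, 0.0]
contact_force: [-0.2, 0.9, 4.5]
finger_gap: 0.03
finger_force: 2.2
```

Contact is confirmed: the tip offset is about 37 mm and the button is about 4 mm down. Next I press a little further, then follow the lid's arc with the finger above its free edge.

Call:
carry_out(xyz=[[0, 0, 0.002], [0, 0, 0.003], [0, 0, 0.003], [0, 0.001, -0.0035], [0, 0.002, -0.011], [0, 0.004, -0.019], [0, 0.0066, -0.026], [0, 0.0097, -0.033], [0, 0.0134, -0.04], [0, 0.0176, -0.047], [0, 0.0224, -0.053], [0, 0.0276, -0.059]], rotation=[[0, 0, 0], [0, 0, 0], [0, 0, 0], [0, 0, 0], [0, 0, 0], [0, 0, 0], [0, 0, 0], [0, 0, 0], [0, 0, 0], [0, 0, 0], [0, 0, 0], [0, 0, 0]], grip=[35, 35, 35, 35, 35, 35, 35, 35, 35, 35, 35, 35])

```text
time: 10.3
ee_pos: [0.4734, -0.1643, 0.0703]
tool_rot: [0.0, 0.639, 0.769, 0.0]
contact_force: [0.8, 0.1, -0.2]
finger_gap: 0.0303
finger_force: 0.2
```

```bash
python3 - <<'E'
from h import *
s=robot.snapshot("scene");d=robot.snapshot("side")
f=lambda im,x,y,w,h,s:cv2.resize(im[y:y+h,x:x+w],None,fx=s,fy=s,interpolation=cv2.INTER_CUBIC)
cv2.imwrite("pics/chk3.png",np.hstack([f(s,315,185,80,80,5),f(d,310,110,80,80,5)]))
for t in np.arange(.82,1.76,.08):
    print(t.round(2),((.058-.098*np.cos(t)+.003*np.sin(t)+.0124)).round(4),-(.098*np.sin(t)+.003*np.cos(t)+.039-.1073).round(4))
print(robot.get_state()["contact_force"])
E
```

```text
0.82 0.0057 -0.0054
0.9 0.0118 -0.0103
0.98 0.0183 -0.0148
1.06 0.0251 -0.0187
1.14 0.0322 -0.022
1.22 0.0395 -0.0248
1.3 0.0471 -0.0269
1.38 0.0548 -0.0285
1.46 0.0625 -0.0294
1.54 0.0704 -0.0297
1.62 0.0782 -0.0294
1.7 0.086 -0.0285
[ 0.04368664 -0.61425172 -0.96524802]
```

View pics/chk3.png

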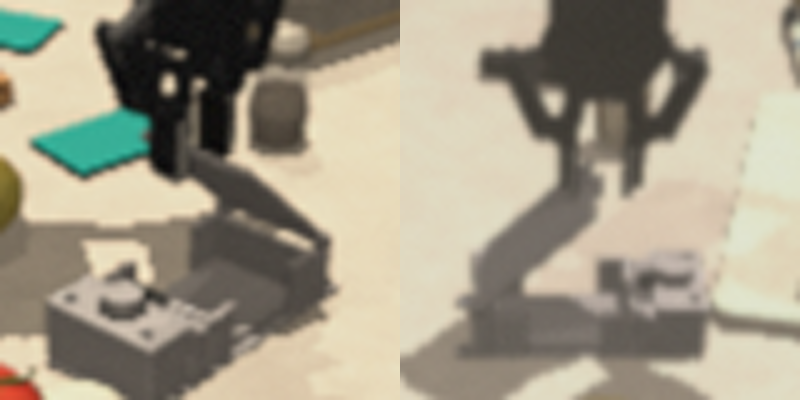

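The lid is half open and following the finger. I'll continue along the arc.

Call:
carry_out(xyz=[[0, 0.0057, -0.0054], [0, 0.0118, -0.0103], [0, 0.0183, -0.0148], [0, 0.0251, -0.0187], [0, 0.0322, -0.022], [0, 0.0395, -0.0248], [0, 0.0471, -0.0269], [0, 0.0548, -0.0285], [0, 0.0625, -0.0294], [0, 0.0704, -0.0297], [0, 0.078, -0.0294], [0, 0.084, -0.0285]], rotation=[[0, 0, 0], [0, 0, 0], [0, 0, 0], [0, 0, 0], [0, 0, 0], [0, 0, 0], [0, 0, 0], [0, 0, 0], [0, 0, 0], [0, 0, 0], [0, 0, 0], [0, 0, 0]], grip=[35, 35, 35, 35, 35, 35, 35, 35, 35, 35, 35, 35])

```text
time: 11.6
ee_pos: [0.5562, -0.1489, 0.0982]
tool_rot: [0.0, 0.639, 0.769, 0.0]
contact_force: [0.8, 2.1, 1.8]
finger_gap: 0.0297
finger_force: 0.6
```

Call:
carry_out(xyz=[[0, 0.003, 0], [0, 0.006, 0], [0, 0.009, 0], [0, 0.009, 0], [0, 0.009, -0.03], [0, 0.009, -0.07], [0, 0.009, -0.1], [0, 0.009, -0.1]], rotation=[[0, 0, 0], [0, 0, 0], [0, 0, 0], [0, 0, 0], [0, 0, 0], [0, 0, 0], [0, 0, 0], [0, 0, 0]], grip=[35, 35, 35, 35, 35, 35, 35, 35])

```text
time: 12.4
ee_pos: [0.5664, -0.1484, 0.2033]
tool_rot: [0.004, 0.639, 0.769, 0.001]
contact_force: [-0.7, 0.1, -0.2]
finger_gap: 0.0298
finger_force: 0.0
```

```bash
python3 - <<'E'
from h import *
go([.528,.167,.14],np.pi/2+.03)
E
```

```text
xyz [0.3174 0.0194 0.0619] rot [ 0.0029  0.0095 -1.4169]
```

Call:
carry_out(xyz=[[0.05, 0.003, 0], [0.1, 0.006, 0], [0.15, 0.01, 0], [0.2, 0.012, 0], [0.25, 0.015, 0.01], [0.3, 0.019, 0.03], [0.317, 0.019, 0.062], [0.317, 0.019, 0.062], [0.317, 0.019, 0.062], [0.317, 0.019, 0.062], [0.317, 0.019, 0.062], [0.317, 0.019, 0.062]], rotation=[[0.0003, 0.001, -0.142], [0.0006, 0.002, -0.283], [0.001, 0.003, -0.425], [0.001, 0.004, -0.567], [0.0015, 0.005, -0.708], [0.002, 0.006, -0.85], [0.002, 0.007, -0.992], [0.003, 0.008, -1.133], [0.003, 0.009, -1.275], [0.003, 0.0095, -1.417], [0.003, 0.0095, -1.417], [0.003, 0.0095, -1.417]], grip=[35, 50, 100, 100, 100, 100, 100, 100, 100, 100, 100, 100])

```text
time: 13.6
ee_pos: [0.5246, 0.1675, 0.1358]
tool_rot: [-0.005, -0.013, 1.0, 0.002]
contact_force: [0.1, 0.1, 0.5]
finger_gap: 0.0854
finger_force: 0.0
```

```bash
cat >> h.py <<'E'
def pile(im,c,guess):
    hsv=cv2.cvtColor(im,cv2.COLOR_BGR2HSV);m=cv2.inRange(hsv,(5,90,50),(20,255,255))
    m=cv2.morphologyEx(m,cv2.MORPH_CLOSE,np.ones((5,5)))
    n,l,st,ce=cv2.connectedComponentsWithStats(m);g=proj("wrist",[[*guess[:2],.021]],c)[0]
    i=1+np.argmin([np.hypot(*(ce[j]-g))+1e3*(st[j,4]<1000) for j in range(1,n)])
    f=lambda P:(lambda r:np.array([*r[0],(r[2]+45)%90-45,*sorted(r[1])]))(cv2.minAreaRect(P.astype(np.float32)))
    ys,xs=np.where(l==i);o=f(np.c_[xs,ys])
    L=np.array([[x,y,z]for x in(.042,-.042)for y in(.03,-.03)for z in(0,.021)])
    W=lambda p:np.c_[p[0]+np.cos(p[2])*L[:,0]-np.sin(p[2])*L[:,1],p[1]+np.sin(p[2])*L[:,0]+np.cos(p[2])*L[:,1],L[:,2]]
    r=least_squares(lambda p:(f(proj("wrist",W(p),c))-o)[:3],guess,diff_step=1e-3)
    return r.x,f(proj("wrist",W(r.x),c)).round(1),o.round(1)
E
python3 - <<'E'
from h import *
import pickle
s=robot.get_state();print(s["ee_pos"],s["tool_rot"])
c=robot.calibration("wrist");im=robot.snapshot("wrist");cv2.imwrite("pics/w_pile2.png",im);pickle.dump((c,s),open("c_pile2.p","wb"))
cv2.imwrite("pics/side3.png",robot.snapshot("side"));cv2.imwrite("pics/scene3.png",robot.snapshot("scene"))
print(pile(im,c,[.528,.167,.03]))
E
```

```text
[0.52457185 0.16754475 0.13580124] [-0.00469946 -0.01311703  0.99990153  0.00167155]
(array([0.528086  , 0.16671925, 0.02407347]), array([325. , 187. ,   0. ,  62.5,  84.4]), array([325., 187.,   0.,  62.,  84.]))
```

```bash
python3 - <<'E'
from h import *
go([.528,.1667,-.02],np.pi/2+.026)
E
```

```text
xyz [-0.0044 -0.0015  0.1561] rot [ 0.0036 -0.0086  0.0017]
```

Call:
carry_out(xyz=[[-0.003, -0.001, 0.03], [-0.0044, -0.0015, 0.075], [-0.0044, -0.0015, 0.12], [-0.0044, -0.0015, 0.145], [-0.0044, -0.0015, 0.156], [-0.0044, -0.0015, 0.156]], rotation=[[0.0036, -0.0086, 0], [0.0036, -0.0086, 0], [0.0036, -0.0086, 0], [0.0036, -0.0086, 0], [0.0036, -0.0086, 0], [0.0036, -0.0086, 0]], grip=[100, 100, 100, 100, 100, 100])

```text
time: 14.35
ee_pos: [0.5274, 0.1667, -0.0208]
tool_rot: [-0.001, -0.015, 1.0, -0.0]
contact_force: [-0.7, 0.7, 0.6]
finger_gap: 0.0854
finger_force: 0.0
```

Call:
carry_out(xyz=[[0, 0, 0.004], [0, 0, 0.007], [0, 0, 0.01], [0, 0, 0.01]], rotation=[[0, 0, 0], [0, 0, 0], [0, 0, 0], [0, 0, 0]], grip=[100, 100, 100, 100])

```text
time: 14.75
ee_pos: [0.5283, 0.1669, -0.0294]
tool_rot: [0.0, -0.015, 1.0, 0.0]
contact_force: [-0.1, 0.5, -0.5]
finger_gap: 0.0854
finger_force: 0.0
```

Call:
carry_out(xyz=[[0, 0, 0.004], [0, 0, 0.008], [0, 0, 0.01], [0, 0, 0.01]], rotation=[[0, 0, 0], [0, 0, 0], [0, 0, 0], [0, 0, 0]], grip=[100, 100, 100, 100])

```text
time: 15.15
ee_pos: [0.5278, 0.1669, -0.0402]
tool_rot: [-0.0, -0.015, 1.0, -0.0]
contact_force: [1.2, 0.6, 0.1]
finger_gap: 0.0852
finger_force: 0.0
```

Call:
carry_out(xyz=[[0, 0, 0.002], [0, 0, 0.003], [0, 0, 0.003]], rotation=[[0, 0, 0], [0, 0, 0], [0, 0, 0]], grip=[100, 100, 100])

```text
time: 15.45
ee_pos: [0.528, 0.1669, -0.0429]
tool_rot: [-0.0, -0.015, 1.0, 0.0]
contact_force: [-0.7, -0.0, -0.8]
finger_gap: 0.0852
finger_force: 0.0
```

Call:
carry_out(xyz=[[0, 0, 0], [0, 0, 0], [0, 0, 0]], rotation=[[0, 0, 0], [0, 0, 0], [0, 0, 0]], grip=[90, 82, 76])

```text
time: 15.75
ee_pos: [0.5282, 0.1669, -0.0427]
tool_rot: [0.0, -0.015, 1.0, 0.0]
contact_force: [-0.1, -0.9, -0.2]
finger_gap: 0.0646
finger_force: 0.0
```

Call:
carry_out(xyz=[[0, 0, 0.001], [0, 0, 0.002], [0, 0, 0.002]], rotation=[[0, 0, 0], [0, 0, 0], [0, 0, 0]], grip=[76, 76, 76])

```text
time: 16.05
ee_pos: [0.5282, 0.1669, -0.0428]
tool_rot: [0.001, -0.015, 1.0, 0.0]
contact_force: [-5.3, -2.6, 17.1]
finger_gap: 0.0647
finger_force: 8.6
```

Call:
carry_out(xyz=[[0, 0, -0.0045], [0, 0, -0.0045], [0, 0, -0.0045]], rotation=[[0, 0, 0], [0, 0, 0], [0, 0, 0]], grip=[76, 76, 76])

```text
time: 16.35
ee_pos: [0.5281, 0.1669, -0.0403]
tool_rot: [0.0, -0.015, 1.0, 0.0]
contact_force: [0.5, 0.9, -0.5]
finger_gap: 0.0647
finger_force: 0.0
```

Call:
carry_out(xyz=[[0, 0, 0], [0, 0, 0], [0, 0, 0], [0, 0, 0]], rotation=[[0, 0, 0], [0, 0, 0], [0, 0, 0], [0, 0, 0]], grip=[72, 68, 60, 60], grip_force=30)

```text
time: 16.75
ee_pos: [0.5281, 0.167, -0.0403]
tool_rot: [0.0, -0.015, 1.0, 0.0]
contact_force: [-0.6, 0.8, 0.8]
finger_gap: 0.0598
finger_force: 33.3
```

```bash
python3 - <<'E'
from h import *
s=robot.snapshot("scene");d=robot.snapshot("side")
f=lambda im,x,y,w,h,s:cv2.resize(im[y:y+h,x:x+w],None,fx=s,fy=s,interpolation=cv2.INTER_CUBIC)
cv2.imwrite("pics/chk4.png",np.vstack([np.hstack([f(s,315,185,80,60,5),f(d,310,110,80,60,5)]),np.hstack([f(s,265,155,80,60,5),f(d,275,190,80,60,5)])]))
E
```

```text
(no output)
```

View pics/chk4.png

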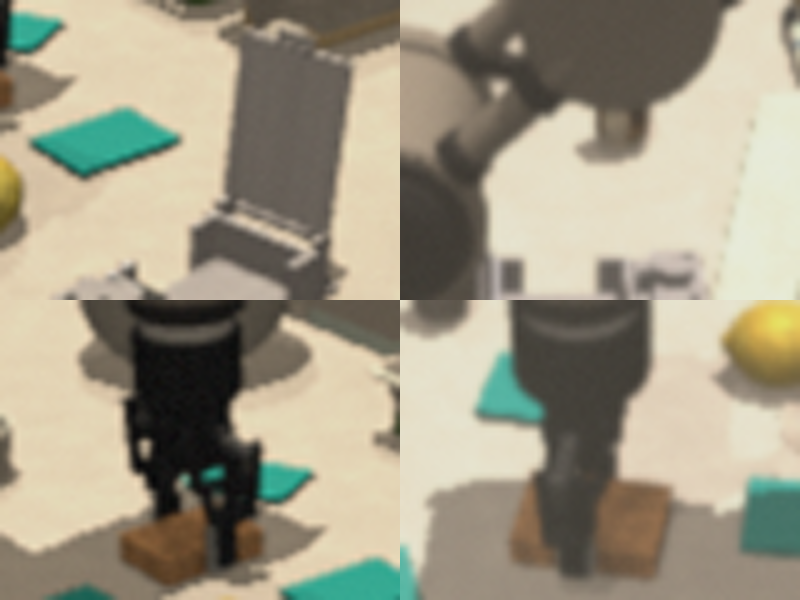

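The lid stands fully open and the pile is held. Now to lift.

Call:
carry_out(xyz=[[0, 0, -0.01], [0, 0, -0.03], [0, 0, -0.06], [0, 0, -0.1], [0, 0, -0.14], [0, 0, -0.17], [0, 0, -0.17]], rotation=[[0, 0, 0], [0, 0, 0], [0, 0, 0], [0, 0, 0], [0, 0, 0], [0, 0, 0], [0, 0, 0]], grip=[60, 60, 60, 60, 60, 60, 60])

```text
time: 17.55
ee_pos: [0.5307, 0.1672, 0.1349]
tool_rot: [0.005, -0.015, 1.0, 0.001]
contact_force: [-0.3, -0.1, -1.1]
finger_gap: 0.0597
finger_force: 33.0
```

```bash
python3 - <<'E'
from h import *
go([.4994,-.158,.13],np.pi/2+.189)
E
```

```text
xyz [ 0.0411 -0.3241  0.0042] rot [ 0.0004  0.0093 -0.1587]
```

Call:
carry_out(xyz=[[0.015, -0.02, 0], [0.03, -0.055, 0], [0.038, -0.095, 0], [0.038, -0.135, 0], [0.038, -0.175, 0], [0.038, -0.215, 0], [0.038, -0.255, 0], [0.038, -0.29, 0], [0.038, -0.313, 0], [0.038, -0.324, 0], [0.038, -0.324, 0.01], [0.038, -0.324, 0.02]], rotation=[[0, 0, -0.02], [0, 0, -0.04], [0, 0, -0.06], [0, 0, -0.08], [0, 0, -0.1], [0, 0, -0.12], [0, 0, -0.14], [0, 0, -0.159], [0, 0, -0.159], [0, 0, -0.159], [0, 0, -0.159], [0, 0, -0.159]], grip=[60, 60, 60, 60, 60, 60, 60, 60, 60, 60, 60, 60])

```text
time: 18.75
ee_pos: [0.4994, -0.1571, 0.1086]
tool_rot: [-0.0, -0.095, 0.996, 0.001]
contact_force: [0.2, -0.1, -0.8]
finger_gap: 0.0595
finger_force: 33.0
```

Call:
carry_out(xyz=[[0, 0, 0.02], [0, 0, 0.04], [0, 0, 0.04], [0, 0, 0.04]], rotation=[[0, 0, 0], [0, 0, 0], [0, 0, 0], [0, 0, 0]], grip=[60, 60, 60, 60])

```text
time: 19.15
ee_pos: [0.4996, -0.1568, 0.0693]
tool_rot: [-0.001, -0.095, 0.995, 0.001]
contact_force: [-0.3, 0.3, -0.2]
finger_gap: 0.0594
finger_force: 33.0
```

```bash
python3 - <<'E'
from h import *
import pickle
s=robot.get_state();print(s["ee_pos"],s["tool_rot"])
c=robot.calibration("wrist");im=robot.snapshot("wrist");pickle.dump((c,s),open("c_hov.p","wb"));cv2.imwrite("pics/w_hov_raw.png",im)
a=.189;L=np.array([[-.098,.037,.042],[-.098,-.037,.042],[-.062,.037,.042],[-.062,-.037,.042],[-.077,0,.052]])
W=np.c_[.4994+np.cos(a)*L[:,0]-np.sin(a)*L[:,1],-.158+np.sin(a)*L[:,0]+np.cos(a)*L[:,1],L[:,2]]
p=proj("wrist",W,c);print(p.round(1))
x0,y0=int(p[:,0].mean())-100,max(0,int(p[:,1].mean())-50)
print(x0,y0);cv2.imwrite("pics/w_hov.png",cv2.resize(im[y0:y0+150,x0:x0+200],None,fx=4,fy=4,interpolation=cv2.INTER_CUBIC))
E
```

```text
[ 0.49956753 -0.15683746  0.0693138 ] [-5.85719911e-04 -9.51865275e-02  9.95459147e-01  5.17373183e-04]
[[381.   72.6]
 [269.8  72.5]
 [380.4 125.4]
 [270.3 125.3]
 [325.4 101.7]]
225 49
```

View pics/w_hov.png

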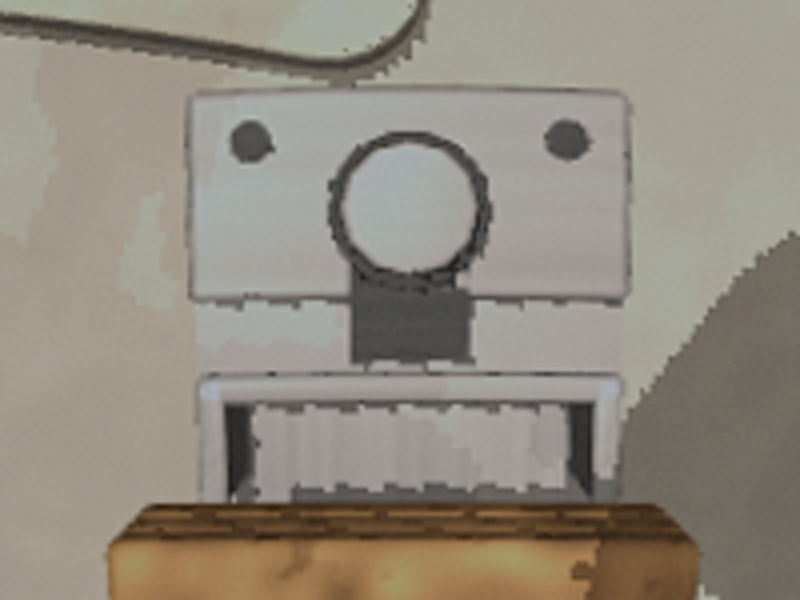

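The button is centred at crop (409,207). The housing corners are at (190,93), (629,97), (190,298) and (629,297), the front rim is at row 375, and the pile's lower front edge is at row 505 from column 153 to 654. Next is the relative offset between pile and well.

```bash
python3 - <<'E'
from h import *
import pickle
c,s=pickle.load(open("c_hov.p","rb"))
L=[[-.098,.037,.042],[-.098,-.037,.042],[-.062,.037,.042],[-.062,-.037,.042],[-.077,0,.052],[-.049,.037,.036],[-.049,-.037,.036]]
q=lambda u:np.array(u)/4+[225,49]
x,res=fit([("wrist",c,L,q([[629,97],[190,93],[629,298],[190,298],[409,207],[621,376],[200,376]]))],[.499,-.158,.189]);print(x,res)
M=rot(s["tool_rot"]);print("caddy origin in tool",M[:, :2].T@(np.r_[x[:2],0]-np.r_[s["ee_pos"][:2],0]))
zb=s["ee_pos"][2]+.0405
# pile: bottom front corners at zb, top front at zb+.021
C=[[-.042,.03,zb],[-.042,-.03,zb],[-.042,.03,zb+.021],[-.042,-.03,zb+.021]]
x2,res=fit([("wrist",c,C,q([[654,505],[153,507],[696,543],[109,544]]))],[.4996,-.157,.19]);print(x2,res)
print("delta in tool",M[:, :2].T@np.r_[x[:2]-x2[:2],0], "yaw",x[2]-x2[2])
E
```

```text
[ 0.49863307 -0.15665692  0.18998018] [ 0.8 -1.3 -0.7 -0.5  0.2  1.1 -0.1  1.1  0.3  0.2  0.2 -0.2 -0.7 -0.2]
caddy origin in tool [0.00088331 0.00035436]
[ 0.49982305 -0.15767665  0.19221424] [ 1.2 -0.4 -1.7 -0.6  1.1  0.5 -0.9  0.6]
delta in tool [0.00097517 0.00122676] yaw -0.0022340527777872654
```

Call:
carry_out(xyz=[[0.001, 0.0012, 0.01], [0.001, 0.0012, 0.03], [0.001, 0.0012, 0.05], [0.001, 0.0012, 0.062], [0.001, 0.0012, 0.067], [0.001, 0.0012, 0.067], [0.001, 0.0012, 0.067]], rotation=[[0, 0, 0], [0, 0, 0], [0, 0, 0], [0, 0, 0], [0, 0, 0], [0, 0, 0], [0, 0, 0]], grip=[60, 60, 60, 60, 60, 60, 60])

```text
time: 19.9
ee_pos: [0.4992, -0.1574, 0.0033]
tool_rot: [0.001, -0.094, 0.996, -0.0]
contact_force: [-0.3, 0.7, -1.0]
finger_gap: 0.0595
finger_force: 33.0
```

```bash
python3 - <<'E'
from h import *
import pickle
s=robot.get_state();print(s["ee_pos"],s["tool_rot"],s["contact_force"])
c=robot.calibration("wrist");im=robot.snapshot("wrist");pickle.dump((c,s),open("c_h2.p","wb"));cv2.imwrite("pics/w_h2.png",cv2.resize(im[49:199,225:425],None,fx=4,fy=4,interpolation=cv2.INTER_CUBIC))
E
```

```text
[ 0.49921687 -0.15735241  0.00334585] [ 6.20959107e-04 -9.44661434e-02  9.95527839e-01 -2.88725394e-04] [-0.31230462  0.68244329 -0.98007224]
```

Call:
carry_out(xyz=[[0.0005, 0.0013, 0.002], [0.0005, 0.0013, 0.005], [0.0005, 0.0013, 0.008], [0.0005, 0.0013, 0.01], [0.0005, 0.0013, 0.01], [0.0005, 0.0013, 0.01]], rotation=[[0, 0, 0], [0, 0, 0], [0, 0, 0], [0, 0, 0], [0, 0, 0], [0, 0, 0]], grip=[60, 60, 60, 60, 60, 60])

```text
time: 20.55
ee_pos: [0.4979, -0.1559, -0.0074]
tool_rot: [0.0, -0.094, 0.996, 0.0]
contact_force: [0.4, 0.2, -2.0]
finger_gap: 0.0595
finger_force: 33.0
```

```bash
python3 - <<'E'
from h import *
s=robot.get_state();M=rot(s["tool_rot"]);print(s["ee_pos"],s["tool_rot"],M.T@s["contact_force"],M.T@s["ft_torque"])
E
```

```text
[ 0.49794347 -0.15592997 -0.00736051] [ 3.79052753e-05 -9.44660613e-02  9.95528080e-01  6.62492698e-05] [-0.43474536  0.14751208  1.9608227 ] [-0.01900616  0.01910776  0.004717  ]
```

The pile's underside is 3 mm below the rim with no resistance, so it has entered. I'll keep lowering.

Call:
carry_out(xyz=[[0, 0, 0.002], [0, 0, 0.004], [0, 0, 0.006], [0, 0, 0.008], [0, 0, 0.01], [0, 0, 0.01]], rotation=[[0, 0, 0], [0, 0, 0], [0, 0, 0], [0, 0, 0], [0, 0, 0], [0, 0, 0]], grip=[60, 60, 60, 60, 60, 60])

```text
time: 21.15
ee_pos: [0.4977, -0.1558, -0.0176]
tool_rot: [-0.0, -0.094, 0.996, 0.0]
contact_force: [0.3, -0.7, -0.1]
finger_gap: 0.0595
finger_force: 33.0
```

Call:
carry_out(xyz=[[0, 0, 0.002], [0, 0, 0.004], [0, 0, 0.006], [0, 0, 0.008], [0, 0, 0.01], [0, 0, 0.01]], rotation=[[0, 0, 0], [0, 0, 0], [0, 0, 0], [0, 0, 0], [0, 0, 0], [0, 0, 0]], grip=[60, 60, 60, 60, 60, 60])

```text
time: 21.75
ee_pos: [0.4978, -0.1558, -0.0276]
tool_rot: [-0.0, -0.094, 0.996, 0.0]
contact_force: [0.9, 0.2, -0.2]
finger_gap: 0.0599
finger_force: 33.0
```

Bottom should be about 13 mm up, with 5 mm to go.

Call:
carry_out(xyz=[[0, 0, 0.001], [0, 0, 0.002], [0, 0, 0.003], [0, 0, 0.004], [0, 0, 0.004]], rotation=[[0, 0, 0], [0, 0, 0], [0, 0, 0], [0, 0, 0], [0, 0, 0]], grip=[60, 60, 60, 60, 60])

```text
time: 22.25
ee_pos: [0.4979, -0.1559, -0.0314]
tool_rot: [-0.0, -0.094, 0.996, 0.0]
contact_force: [-0.9, -0.1, -1.2]
finger_gap: 0.0594
finger_force: 33.0
```

Call:
carry_out(xyz=[[0, 0, 0.0005], [0, 0, 0.001], [0, 0, 0.001]], rotation=[[0, 0, 0], [0, 0, 0], [0, 0, 0]], grip=[60, 60, 60])

```text
time: 22.55
ee_pos: [0.498, -0.1559, -0.0323]
tool_rot: [0.0, -0.094, 0.996, 0.0]
contact_force: [-0.3, 0.0, -1.0]
finger_gap: 0.0595
finger_force: 33.0
```

Call:
carry_out(xyz=[[0, 0, 0.0005], [0, 0, 0.001], [0, 0, 0.001]], rotation=[[0, 0, 0], [0, 0, 0], [0, 0, 0]], grip=[60, 60, 60])

```text
time: 22.85
ee_pos: [0.498, -0.156, -0.0323]
tool_rot: [0.0, -0.094, 0.996, -0.0]
contact_force: [-2.3, 0.9, 8.7]
finger_gap: 0.0591
finger_force: 34.2
```

The pile is on the floor. Opening gently, then withdrawing straight up.

Call:
carry_out(xyz=[[0, 0, -0.001], [0, 0, -0.001], [0, 0, -0.001], [0, 0, -0.001], [0, 0, -0.001], [0, 0, -0.001], [0, 0, -0.001]], rotation=[[0, 0, 0], [0, 0, 0], [0, 0, 0], [0, 0, 0], [0, 0, 0], [0, 0, 0], [0, 0, 0]], grip=[71, 73, 76, 80, 85, 92, 92])

```text
time: 23.55
ee_pos: [0.4979, -0.1559, -0.0323]
tool_rot: [0.0, -0.094, 0.996, 0.0]
contact_force: [-0.1, -0.3, 1.3]
finger_gap: 0.0786
finger_force: 0.0
```

Call:
carry_out(xyz=[[0, 0, -0.005], [0, 0, -0.015], [0, 0, -0.03], [0, 0, -0.05], [0, 0, -0.08], [0, 0, -0.12], [0, 0, -0.16], [0.05, 0, -0.2], [0.1, 0, -0.2], [0.1, 0, -0.2], [0.1, 0, -0.2]], rotation=[[0, 0, 0], [0, 0, 0], [0, 0, 0], [0, 0, 0], [0, 0, 0], [0, 0, 0], [0, 0, 0], [0, 0, 0], [0, 0, 0], [0, 0, 0], [0, 0, 0]], grip=[92, 92, 92, 92, 92, 92, 92, 92, 92, 92, 92])

```text
time: 24.65
ee_pos: [0.3988, -0.1751, 0.1691]
tool_rot: [0.001, -0.094, 0.996, -0.001]
contact_force: [-0.1, -0.2, 0.5]
finger_gap: 0.0788
finger_force: 0.0
```

```bash
python3 - <<'E'
from h import *
c=robot.calibration("wrist");im=robot.snapshot("wrist");cv2.imwrite("pics/w_end.png",im)
print(robot.get_state()["contact_force"])
hsv=cv2.cvtColor(im,cv2.COLOR_BGR2HSV);m=cv2.inRange(hsv,(5,90,40),(20,255,255));m=cv2.morphologyEx(m,cv2.MORPH_CLOSE,np.ones((5,5)))
g=proj("wrist",[[.4986,-.1567,.029]],c)[0]
n,l,st,ce=cv2.connectedComponentsWithStats(m)
for j in range(1,n):
    if np.hypot(*(ce[j]-g))<60 and st[j,4]>200:
        ys,xs=np.where(l==j);b=cv2.boxPoints(cv2.minAreaRect(np.c_[xs,ys].astype(np.float32)))
        G=ground("wrist",b,.029,c)[:,:2];print(st[j],G.round(4).tolist(),G.mean(0))
        a=.19;Rm=np.array([[np.cos(a),np.sin(a)],[-np.sin(a),np.cos(a)]]);print(((G-[.4986,-.1567])@Rm.T).round(4).tolist())
E
```

```text
[-0.10349757  0.57873842 -0.00346434]
[ 299  233   54   61 3129] [[0.4649, -0.1941], [0.4539, -0.1357], [0.5322, -0.1181], [0.5444, -0.182]] [ 0.49883738 -0.15747043]
[[-0.0402, -0.0304], [-0.04, 0.029], [0.0403, 0.0316], [0.0402, -0.0335]]
```

The top coaster measures as a flat rectangle at z = 29 mm, centred in the well to within about 1 mm. The hand is clear, so I'm handing in.

```bash
python3 -c "
from station import robot
print(robot.finish_job())"
```

```text
the job is handed in; nothing more can be done
None
```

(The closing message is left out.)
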